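# Nest a fluted parts dish into its stack

### The arm

A 6-joint arm with a two-finger parallel gripper is mounted at the origin on a cart in front of the work surface, level with it; the furniture and walls round the work are solid. World frame = base frame: x ahead of the robot, y to its left, z up, the work surface at z = 0. Lengths are in mm, angles in rad, forces in N, time in s.
With the tool pointing down it reaches from about 325 to 925 mm from the base axis. Payload 3.1 kg.
Tool frame: the origin (TCP) lies at the very end of the fingers, on their centre line; the grasp point (between the pads) lies 19 mm behind it (bot.tcp_to_grasp is the distance from the TCP to the grasp point, in mm); z points along the fingers, y is the line along which they close (so a half turn about z gives the same grasp; the last joint's range is limited). The gripper opens to 85 mm and grips with 20 to 120 N. Pads are 22 mm wide; open, the fingers measure 114 mm over their backs; the gripper's body (76 mm by 85 mm) begins 54 mm behind the grasp point. The pads swing forward as they close: fully open they stand 13 mm farther back than shut.
Start: joints at [1.075, 0.217, 1.613, -0, 1.311, -0.112], TCP at [234.012, 579.55, 231.3] pointing down, gripper open.
Joint ranges: [-2.75, 2.75], [-0.78, 2.1], [0.31, 2.55], [-1.13, 4.27], [0.13, 2.63], [-2.58, 2.58]. Speed limits (rad/s): [2.79, 2.79, 3.14, 3.14, 3.14, 3.14].

### API

Orientations are given as a unit quaternion [x, y, z, w].
In Python, from workcell import bot gives the robot as it stands.
- The arm moves only by the tool nudge_tcp, called by a JSON object that holds its "op" and its "data", one argument or row to a line. Schema: {"type":"object","properties":{"deltas":{"type":"array","items":{"type":"array","items":{"type":"number"},"minItems":5,"maxItems":5},"minItems":1,"maxItems":10},"force":{"type":"number"},"only":{"type":"string"},"quiet":{"type":"boolean"},"lines":{"type":"string"}},"required":["deltas"],"additionalProperties":false}. deltas is a list of rows, 1 to 10 of them, each of 5 numbers: the finger opening in mm, then dx, dy, dz in shares of the most that a row can go, 1 being 62.5 mm, then a turn about the tool's z in fractions of the full range, 1 being pi rad; each row shifts and turns the commanded pose from where the row before left it, along the tool's axes as they then stand; what a row does not reach is not made up. A row lasts 1/8 s, in which the tool goes at most 62.5 mm and 0.188 rad, less where a joint would pass 70% of its speed; a pose out of reach is approached as far as the arm can. The fingers move at their own pace and stop on an object; force is the grip in N (left out, the last holds). Time passes only in rows, so rows that do not move let the fingers close. The tool returns the time, the measured TCP pose, the force, the opening and the grip force at its end. only (a regular expression) keeps the lines of the reply that match it, lines (a string "A,B") keeps lines A to B, and quiet returns only ok. No shift or turn number may pass 1 either way. Input that does not fit is refused with a message, and nothing moves.
- bot.sense(): the state, without advancing time (a new reading comes with each control period).
- bot.capture(name): name is "scene" or "top" or "wrist"; returns the picture (480x640x3 uint8, red, green, blue); there is no depth.
- bot.camera_info(name): a dict with "mtx" (3x3 intrinsics, pixels), "world_from_camera" (4x4, takes a point from camera to world coordinates); the wrist camera has in their place "hand_eye" (4x4, takes a point from camera to tool coordinates, whose origin is the TCP and whose axes are the flange's). Camera axes: x right, y down, z forward; pixel columns grow to the right and rows downward; lengths in mm; the calibration is good to about 2 mm. The wrist camera is an equidistant fisheye: a pixel r from the principal point sees the ray r / f radians off the axis. A picture is of the moment at which its call begins: read the wrist's pose just before it. camera_info takes no time and is no camera call.
- bot.close_job(): hands the job in; it is judged then, once.
The state is a dict: "clock": time; "joint_positions": joint angles; "joint_vel": joint speeds; "effort": joint torques, N m; "ee_pos": TCP position; "ee_rot": TCP orientation; "ft_force": force on the tool from outside, world axes, zero at the start; "wrist_torque": the same for the moment, N m; "opening": finger opening in mm; "grip_force": force on a finger pad.
Only numpy, scipy, OpenCV 4.12 (cv2) and the standard library are available. Lean on these libraries where they do the work, as an engineer would, in place of code of your own. Each camera call takes 0.05 s, during which the arm holds its last target. There are 200 camera calls.

### The job

Nest the blue parts dish into the orange dish that is sunk in the well of its metal holder: set it in the orange mouth, turned (a push on an ear will do) so that its three ribs find the orange dish's flutes and it drops fully home, level, with its rim down on the orange rim. Do not tip the blue dish over, leave the multimeter and the pliers where they are, and let go at the end.

Things in the scene. Friction and masses are not known exactly. Their poses are not given: they have to be found in the camera images.
- holder: Fixed bench holder: aluminium plate 120 mm (x) by 300 mm (y) on dark rails, flat top 45 mm above the desk. Origin on the desk under the plate's centre; +y runs along the plate from the free end, where the blue dish stands, to the end with the round well. An orange dish is sunk in the well, rim 57 mm in radius, 0.5 mm below the plate's top.
- well (a point): Centre of the orange dish's mouth, at the height of the plate's top. The mouth is a round hole of 42 mm radius, 34 mm deep, straight walls. Three upright flutes 120 degrees apart, 16 mm wide, reaching 49.5 mm from the centre, are cut through its rim and wall to the floor. The orange dish is fixed; the angle of its flutes differs each time and is not reported: see it or find it by turning.
- small_dish: Loose blue round open dish, 38 mm high, about 0.2 kg, standing on the plate; origin at the centre of its underside, z up. Wall's outer radius 37.5 mm at the foot, 41 mm at the top, 3 mm thick; inner floor 4 mm above the underside. Rim flange of 50 mm radius, 30 to 38 mm above the underside: gripped across the rim, one finger inside, it is 12 mm thick.
- dish_ear (a point): Middle of one of the blue dish's two flat ears, at the ear's top, 71 mm from the dish's centre in its +x direction; the other ear is on the far side (-x). Ears are 22 mm wide, as thick and as high as the flange (30 to 38 mm above the underside), reaching 82 mm from the centre.
- dish_rib (a point): Foot of the blue dish's first rib, 14 mm above the underside, 47 mm from the centre in its +x direction under the ear. Three such outside ribs, 120 degrees apart, 10 mm wide, 14 to 30 mm above the underside. Ribs off the flutes: the dish rests on them in the orange mouth, underside 14 mm below the plate's top, and can be turned either way.
- dish_rim (a point): Centre of the blue dish's mouth, 38 mm above its underside. When all ribs are within about 3 degrees of the flutes the dish falls by its own weight until the flange lies on the orange rim, underside about 30 mm below the plate's top; from then on it cannot be turned: a push on an ear meets a firm stop. If it hangs askew, a light press on its high side helps.
- multimeter: bystander: yellow and black multimeter, 124x66x40 mm, lying on the desk, origin at the centre of its underside
- side_cutters: bystander: red-handled side cutters, 53x104x12 mm, lying on the desk, origin at the centre of the underside

How it is judged:
By the outcome, as a careful person would: the job done as asked, in the order asked, and still so for the second after the job is handed in, with the robot touching nothing.
It also fails if it takes over 51 s, if anything falls off the work surface, if the arm or the gripper's body presses on something with over 40 N, if the wrist force passes 120 N, or if a joint passes its speed limit or range.

## Working session

There is one attempt and no reset: what is moved stays moved. The work goes in short steps, Python scripts to look and compute and a tool call to move; the robot and the scene stay as the last step left them, time stands still between calls to the robot, and variables do not carry over. Pictures are saved under pics/ and viewed, at most 10 in all, crops included, and the job is handed in when it is done.

```bash
ls; mkdir -p pics; python3 - <<'E'
from workcell import bot
import cv2, numpy as np
a=bot.capture("scene");b=bot.capture("top")
cv2.imwrite("pics/a.png",a[...,::-1]);cv2.imwrite("pics/b.png",b[...,::-1])
for n in("scene","top","wrist"):
  print(n,{k:np.round(v,3).tolist() if not isinstance(v,str) else v for k,v in bot.camera_info(n).items()})
print(bot.sense())
E
```

```text
pics
workcell.py
scene {'mtx': [[589.692, 0.0, 319.781], [0.0, 589.692, 236.34], [0.0, 0.0, 1.0]], 'world_from_camera': [[0.49, -0.622, 0.611, 10.425], [-0.871, -0.355, 0.339, -395.345], [0.006, -0.698, -0.716, 748.489], [0.0, 0.0, 0.0, 1.0]]}
top {'mtx': [[578.353, 0.0, 317.534], [0.0, 578.353, 238.721], [0.0, 0.0, 1.0]], 'world_from_camera': [[0.001, -0.98, 0.198, 363.649], [-1.0, 0.003, 0.02, -108.241], [-0.021, -0.198, -0.98, 1139.846], [0.0, 0.0, 0.0, 1.0]]}
wrist {'mtx': [[371.648, 0.0, 320.976], [0.0, 371.648, 240.426], [0.0, 0.0, 1.0]], 'hand_eye': [[0.001, -0.965, -0.261, 66.906], [1.0, 0.0, 0.0, 0.34], [-0.0, -0.261, 0.965, -141.841], [0.0, 0.0, 0.0, 1.0]]}
{'clock': 0.1, 'joint_positions': array([ 1.07482269e+00,  2.17692769e-01,  1.61480544e+00,  4.48159547e-05,
        1.31132354e+00, -1.12160626e-01]), 'joint_vel': array([ 1.03011471e-03, -3.75634331e-03, -3.52968672e-03, -4.16599591e-05,
        2.35667061e-03,  7.14084909e-04]), 'effort': array([ 9.37904474e-05, -3.98070002e+01, -3.04970706e+01, -1.41363553e-04,
        4.15307324e-03,  1.48065249e-05]), 'ee_pos': array([233.62033661, 578.88308254, 230.07356047]), 'ee_rot': array([ 1.90736297e-01,  9.81640679e-01, -1.05693467e-03, -3.54356633e-04]), 'ft_force': array([-0.72086006, -0.702244  , -0.36019269]), 'wrist_torque': array([-0.0289317 ,  0.0103477 , -0.01469193]), 'grip_force': 0.0, 'opening': 85.55037271617276}
```

View pics/b.png

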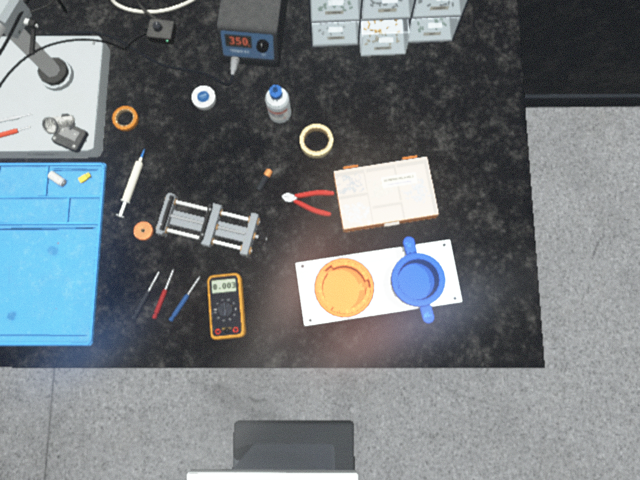

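View pics/a.png

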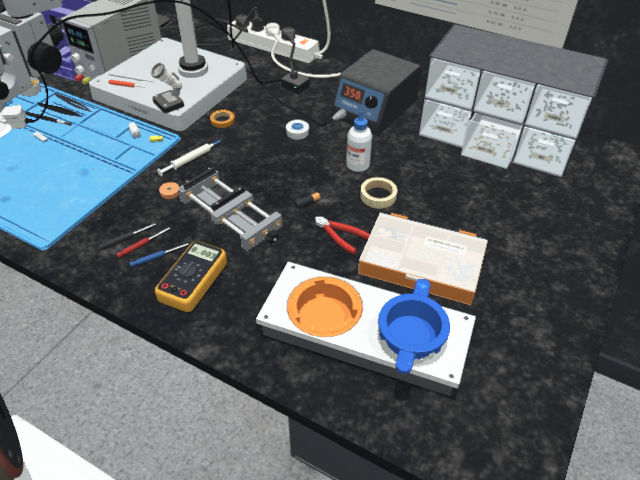

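The top view shows the orange mouth at about (344,287) and the blue dish at (418,279), with ears at (409,245) and (428,314). The side view agrees. Next I measure both dishes and zoom in on the flutes.

```bash
cat > h.py <<'E'
import cv2, numpy as np
from workcell import bot
def ray(cam,p,z):
    i=bot.camera_info(cam);K=np.array(i["mtx"]);T=np.array(i["world_from_camera"])
    p=np.atleast_2d(p).astype(float)
    d=np.c_[p,np.ones(len(p))]@np.linalg.inv(K).T@T[:3,:3].T
    o=T[:3,3]; return o+d*((z-o[2])/d[:,2])[:,None]
def px(cam,P):
    i=bot.camera_info(cam);K=np.array(i["mtx"]);T=np.linalg.inv(np.array(i["world_from_camera"]))
    q=(np.atleast_2d(P)@T[:3,:3].T+T[:3,3])@K.T; return q[:,:2]/q[:,2:]
def comp(img,lo,hi,near):
    m=cv2.inRange(cv2.cvtColor(img,cv2.COLOR_RGB2HSV),lo,hi)
    m=cv2.morphologyEx(m,cv2.MORPH_CLOSE,np.ones((3,3)))
    n,l,s,c=cv2.connectedComponentsWithStats(m)
    k=min((j for j in range(1,n) if s[j,4]>300),key=lambda j:np.hypot(*(c[j]-near)))
    return (l==k).astype(np.uint8)
def outline(m):
    c=max(cv2.findContours(m,cv2.RETR_EXTERNAL,cv2.CHAIN_APPROX_NONE)[0],key=cv2.contourArea)
    return c[:,0].astype(float)
def circ(P):  # fit centre, radius
    A=np.c_[2*P[:,:2],np.ones(len(P))];s=np.linalg.lstsq(A,(P[:,:2]**2).sum(1),rcond=None)[0]
    return s[:2],np.sqrt(s[2]+s[:2]@s[:2])
def rect(img,cam,c,z,half=70,n=560):
    g=np.linspace(-half,half,n);X,Y=np.meshgrid(-g,-g)  # up=+x, left=+y
    P=np.c_[(c[0]+Y).ravel(),(c[1]+X).ravel(),np.full(n*n,z)]
    q=px(cam,P).astype(np.float32).reshape(n,n,2)
    return cv2.remap(img,q[...,0],q[...,1],cv2.INTER_CUBIC)
B=((100,120,40),(125,255,255)); O=((5,120,60),(25,255,255))
E
python3 - <<'E'
from h import *
cs={"top":((418,280),(344,287)),"scene":((414,325),(324,305))}
tiles=[]
for cam in cs:
    im=bot.capture(cam)
    mb=comp(im,*B,cs[cam][0]);P=ray(cam,outline(mb),83)
    c=P[:,:2].mean(0)
    for _ in range(6):
        d=np.hypot(*(P[:,:2]-c).T); c,r=circ(P[(d<54)&(d>44)])
    v=P[:,:2]-c;d=np.hypot(*v.T);e=v[d>60];a=np.arctan2(e[:,1],e[:,0])
    print(cam,"blue",c,r,"ear deg",np.degrees(np.angle(np.exp(2j*a).mean())/2),"max",d.max())
    f=[e[np.abs(np.angle(np.exp(1j*(a-s*1))))<9] for s in (0,)]
    mo=comp(im,*O,cs[cam][1]);Q=ray(cam,outline(mo),44.5);c=Q[:,:2].mean(0)
    for _ in range(6):
        d=np.hypot(*(Q[:,:2]-c).T); c,r=circ(Q[abs(d-57)<4])
    print(cam,"orange",c,r)
    tiles.append(rect(im,cam,c,44.5,60,390))
cv2.imwrite("pics/c.png",np.hstack(tiles)[...,::-1])
E
```

```text
top blue [ 501.53054272 -269.94263934] 47.74770759664227 ear deg 12.56801588145626 max 82.48998637660247
top orange [ 491.5781911  -135.26187303] 54.34299712480533
scene blue [ 496.98311333 -274.64381067] 50.27862572176715 ear deg 12.666246772045875 max 83.06970182455098
scene orange [ 488.99470972 -138.57093472] 55.295296530012806
```

View pics/c.png

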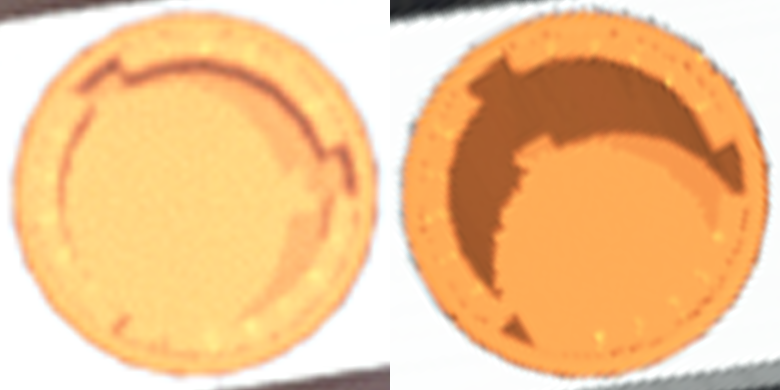

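The flutes sit at about 38.5° mod 120 in world, and the dish ears at 12.6°. I still need to know which ear has the rib under it and where both centres are, so I move the wrist camera above the holder.

The rows are not in the units I measure in: shifts go in shares of 62.5 mm and turns go in shares of pi rad. I convert before sending: -45 mm is -0.72, -38 mm is -0.608.

{"op": "nudge_tcp", "data": {
  "deltas": [
    [60,-0.608,-0.72,0,0],
    [60,-0.608,-0.72,0,0],
    [60,-0.608,-0.72,0,0],
    [60,-0.608,-0.72,0,0],
    [60,-0.608,-0.72,0,0],
    [60,-0.608,-0.72,0,0],
    [60,-0.608,-0.72,0,0],
    [60,-0.608,-0.72,0,0],
    [60,-0.608,-0.72,0,0],
    [60,-0.608,-0.72,0,0]
  ]
}}

```text
clock: 1.45
ee_pos: [418.1, 18.1, 231.5]
ee_rot: [0.191, 0.982, 0.0, 0.001]
ft_force: [0.5, -0.2, 0.5]
opening: 60.1
grip_force: 0.0
```

{"op": "nudge_tcp", "data": {
  "deltas": [
    [60,-0.608,-0.72,0,0],
    [60,-0.608,-0.72,0,0],
    [60,-0.608,-0.72,0,0],
    [60,-0.608,-0.72,0,0],
    [60,0,0,0,0],
    [60,0,0,0,0]
  ]
}}

```text
clock: 2.2
ee_pos: [490.9, -203.4, 230.7]
ee_rot: [0.191, 0.982, 0.001, -0.001]
ft_force: [1.2, 1.3, -0.4]
opening: 60.0
grip_force: 0.0
```

```bash
python3 - <<'E'
from h import *
s=bot.sense();np.savez("w1.npz",im=bot.capture("wrist"),p=s["ee_pos"],q=s["ee_rot"],sc=bot.capture("scene"))
d=np.load("w1.npz");print(s["clock"],s["ee_pos"],s["ee_rot"],s["joint_positions"])
cv2.imwrite("pics/d.png",d["im"][...,::-1])
E
```

```text
2.2 [ 490.88750964 -203.39148809  230.7425638 ] [ 1.91040078e-01  9.81581815e-01  5.30981000e-04 -7.39523535e-04] [-5.25225371e-01  1.84971123e-02  1.83316224e+00  5.41087861e-04
  1.29167827e+00 -1.71172780e+00]
```

View pics/d.png

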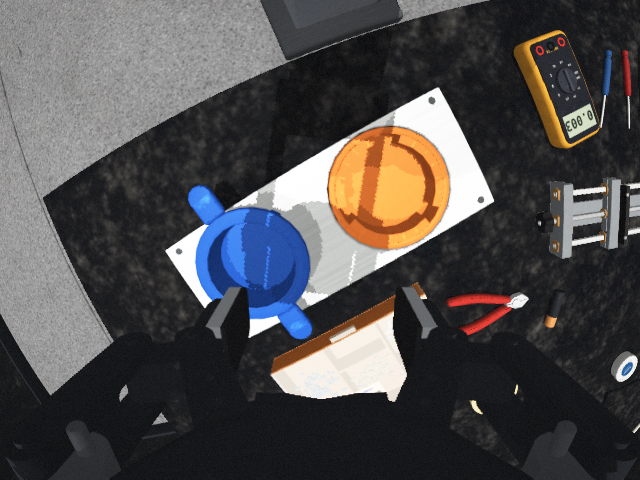

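The wrist view shows the blue dish at (252,263), partly hidden by a finger, and the orange dish fully visible at (389,187). I measure both in this view and zoom the scene image on the underside of the blue dish to find its ribs.

```bash
cat >> h.py <<'E'
from scipy.spatial.transform import Rotation as R
def wray(p,pos,q,z):
    i=bot.camera_info("wrist");K=np.array(i["mtx"]);H=np.array(i["hand_eye"]);p=np.atleast_2d(p).astype(float)
    u=(p-K[:2,2])/K[0,0];t=np.hypot(*u.T)
    d=np.c_[u*np.sinc(t/np.pi)[:,None],np.cos(t)]
    Rw=R.from_quat(q).as_matrix();o=Rw@H[:3,3]+pos;d=d@(Rw@H[:3,:3]).T
    return o+d*((z-o[2])/d[:,2])[:,None]
def wpx(P,pos,q):
    i=bot.camera_info("wrist");K=np.array(i["mtx"]);H=np.array(i["hand_eye"])
    Rw=R.from_quat(q).as_matrix();o=Rw@H[:3,3]+pos;v=(np.atleast_2d(P)-o)@(Rw@H[:3,:3])
    r=np.hypot(v[:,0],v[:,1]);t=np.arctan2(r,v[:,2]);return K[:2,2]+K[0,0]*v[:,:2]*(t/r)[:,None]
def wrect(img,pos,q,c,z,half=60,n=390):
    g=np.linspace(-half,half,n);X,Y=np.meshgrid(-g,-g)
    P=np.c_[(c[0]+Y).ravel(),(c[1]+X).ravel(),np.full(n*n,z)]
    m=wpx(P,pos,q).astype(np.float32).reshape(n,n,2)
    return cv2.remap(img,m[...,0],m[...,1],cv2.INTER_CUBIC)
def rob(P,r0,tol,c,):
    for _ in range(8):
        d=np.hypot(*(P[:,:2]-c).T); k=abs(d-r0)<tol; c,r=circ(P[k])
    return c,r,k.sum()
E
python3 - <<'E'
from h import *
d=np.load("w1.npz");im,p,q=d["im"],d["p"],d["q"]
P=wray(outline(comp(im,*O,(389,187))),p,q,44.5);co=rob(P,57,5,P[:,:2].mean(0));print("orange",co)
mb=comp(im,(100,100,30),(125,255,255),(250,255))
P=wray(outline(mb),p,q,83);cb=rob(P,50,4,np.array([499,-272.]));print("blue",cb)
v=P[:,:2]-cb[0];r=np.hypot(*v.T);e=v[r>62]
for s in (1,-1):
    k=e[e[:,0]*s>0]
    if len(k)>5: a=np.degrees(np.arctan2(*k.mean(0)[::-1]));print("ear",a,len(k),np.hypot(*k.T).max())
# hough-free flute profile: dark fraction along r=46 circle on rim plane
o=wrect(im,p,q,co[0],44.5)
s=d["sc"];z=cv2.resize(s[275:385,350:490],None,fx=3,fy=3,interpolation=cv2.INTER_CUBIC)
z=np.clip(z.astype(float)*1.5,0,255).astype(np.uint8)[:390,:410]
cv2.imwrite("pics/e.png",np.hstack([o,cv2.copyMakeBorder(z,0,390-z.shape[0],0,0,0)])[...,::-1])
E
```

```text
orange (array([ 489.56304322, -135.50411047]), np.float64(55.57648765581454), np.int64(344))
blue (array([ 499.5074882 , -269.33534463]), np.float64(49.138363385508285), np.int64(272))
ear 12.461032494499321 50 82.10596966440161
ear -167.47340298593735 55 81.17625931629506
```

View pics/e.png

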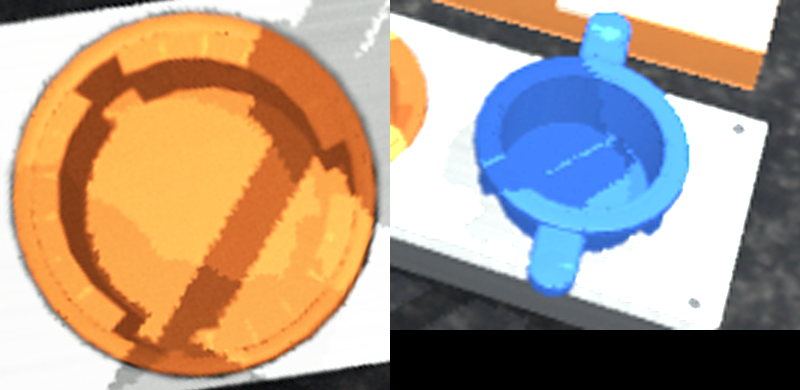

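Ribs show at about ±60° from the near ear, at crop pixels (487,187) and (650,225). That puts the first rib under the far ear at 12.5°, so the dish needs turning about +26°. I grip the rim at azimuth 68°.

Scaled: 50 mm is 0.8, 40 mm is 0.64.

{"op": "nudge_tcp", "data": {
  "deltas": [
    [45,-0.2624,-0.112,0,0],
    [45,-0.2608,-0.112,0.64,0],
    [45,0,0,0.8,0],
    [45,0,0,0.48,0],
    [45,0,0,0,0]
  ]
}}

```text
clock: 2.92
ee_pos: [514.7, -227.5, 108.2]
ee_rot: [0.19, 0.982, 0.001, -0.003]
ft_force: [-0.3, 0.4, 0.7]
opening: 44.9
grip_force: 0.0
```

```bash
python3 - <<'E'
from h import *
cv2.imwrite("pics/f.png",bot.capture("wrist")[...,::-1])
E
```

```text
(no output)
```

View pics/f.png

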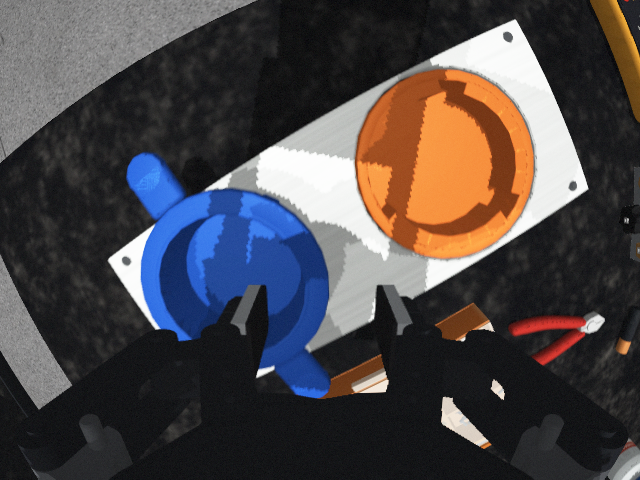

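The left finger tip (258,290) is over the dish interior and the right one (385,290) is outside the rim. I descend, close and lift.

Scaled: 22 mm is 0.352, 20 mm is 0.32.

{"op": "nudge_tcp", "data": {
  "deltas": [
    [45,0,0,0.352,0],
    [45,0,0,0.32,0],
    [45,0,0,0,0],
    [8,0,0,0,0],
    [8,0,0,0,0],
    [8,0,0,0,0],
    [8,0,0,0,0],
    [8,0,0,0,0]
  ],
  "force": 50
}}

```text
clock: 3.98
ee_pos: [517.6, -229.6, 70.7]
ee_rot: [0.191, 0.982, -0.0, 0.001]
ft_force: [-0.0, 1.4, 6.7]
opening: 11.3
grip_force: 45.6
```

Scaled: -20 mm is -0.32, -15 mm is -0.24.

{"op": "nudge_tcp", "data": {
  "deltas": [
    [8,0,0,-0.24,0],
    [8,0,0,-0.32,0],
    [8,0,0,-0.32,0],
    [8,0,0,0,0],
    [8,0,0,0,0]
  ]
}}

```text
clock: 4.6
ee_pos: [516.1, -228.8, 124.1]
ee_rot: [0.191, 0.982, 0.0, -0.0]
ft_force: [-0.7, -0.4, -2.7]
opening: 11.5
grip_force: 47.1
```

```bash
python3 - <<'E'
from h import *
s=bot.sense();im=bot.capture("wrist");sc=bot.capture("scene");p,q=s["ee_pos"],s["ee_rot"];print(p,q)
P=wray(outline(comp(im,*O,(445,160))),p,q,44.5);print("orange",rob(P,57,5,np.array([489.6,-135.5])))
mb=comp(im,(100,100,30),(125,255,255),(235,270));u=outline(mb)
for top in (p[2]+13,p[2]+17):
    P=wray(u,p,q,top);cb=rob(P,50,4,np.array([500,-270.]))
    v=P[:,:2]-cb[0];r=np.hypot(*v.T);e=v[r>62];print("blue",top,cb)
    for t in (1,-1):
        k=e[e[:,0]*t>0]
        if len(k)>5: print("ear",np.degrees(np.arctan2(*k.mean(0)[::-1])),len(k),np.hypot(*k.T).max())
cv2.imwrite("pics/g.png",np.hstack([cv2.resize(im,(400,300)),cv2.resize(sc[230:410,300:540],(400,300))])[...,::-1])
E
```

```text
[ 516.06066981 -228.8372082   124.08748039] [ 1.90776948e-01  9.81633358e-01  1.33687813e-04 -2.96783335e-04]
orange (array([ 489.61767332, -136.17144257]), np.float64(55.54320062463723), np.int64(487))
blue 137.0874803901275 (array([ 497.72669552, -265.77127244]), np.float64(48.37376658737341), np.int64(489))
ear -169.05282585730973 103 78.88688526992998
blue 141.0874803901275 (array([ 496.97226232, -266.50592379]), np.float64(48.944390047057546), np.int64(368))
ear -171.42842192333407 95 76.54583561473628
```

View pics/g.png

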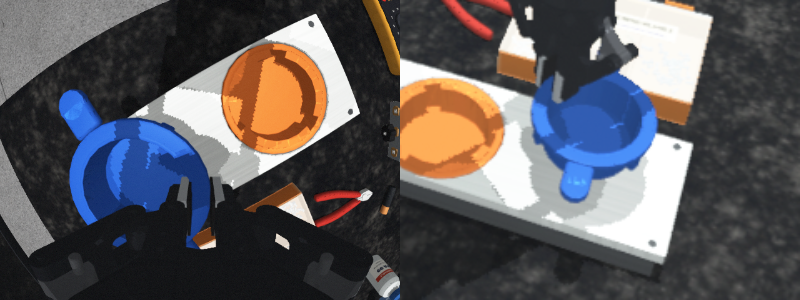

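The dish is held in the lift with a slight droop and no slip. The orange centre re-measures at (489.6,-136). Now I carry it over the well and turn it +26°.

Scaled: 28.7 mm is 0.4592, 19.5 mm is 0.312, -0.151 rad / 3.1416 = -0.0481.

{"op": "nudge_tcp", "data": {
  "deltas": [
    [8,0.312,0.4592,0,0],
    [8,0.312,0.4592,0,0],
    [8,0.312,0.4592,0,0],
    [8,0.312,0.4592,0,0],
    [8,0,0,0,-0.0481],
    [8,0,0,0,-0.0481],
    [8,0,0,0,-0.0484],
    [8,0,0,0,0],
    [8,0,0,0,0]
  ]
}}

```text
clock: 5.82
ee_pos: [486.7, -93.3, 123.8]
ee_rot: [-0.034, 0.999, 0.0, -0.001]
ft_force: [0.0, -0.0, -1.9]
opening: 11.5
grip_force: 50.3
```

```bash
python3 - <<'E'
from h import *
s=bot.sense();im=bot.capture("wrist");sc=bot.capture("scene");tp=bot.capture("top");p,q=s["ee_pos"],s["ee_rot"];print(p,q)
for cam,i in (("scene",sc),("top",tp)):
    g=px(cam,[[489.6,-136,120]])[0]
    u=outline(comp(i,(100,100,30),(125,255,255),g))
    P=ray(cam,u,p[2]+13);c=rob(P,50,4,np.array([489.6,-136]));v=P[:,:2]-c[0];r=np.hypot(*v.T);e=v[r>62]
    print(cam,c,[(np.degrees(np.arctan2(*k.mean(0)[::-1])),np.hypot(*k.T).max()) for k in (e[e[:,0]>0],e[e[:,0]<0]) if len(k)>5])
cv2.imwrite("pics/h.png",np.hstack([cv2.resize(tp[220:370,270:470],(400,300)),cv2.resize(sc[200:410,240:520],(400,300))])[...,::-1])
E
```

```text
[486.7092078  -93.26051553 123.75315101] [-3.40031759e-02  9.99421549e-01  2.11924598e-04 -5.52762541e-04]
scene (array([ 484.07140849, -141.54046323]), np.float64(49.90372235172382), np.int64(118)) [(np.float64(-143.51254453574302), np.float64(82.2348559231443))]
top (array([ 483.54409336, -131.13724756]), np.float64(53.13315411528048), np.int64(42)) [(np.float64(-136.87861177627616), np.float64(78.81679929612724))]
```

View pics/h.png

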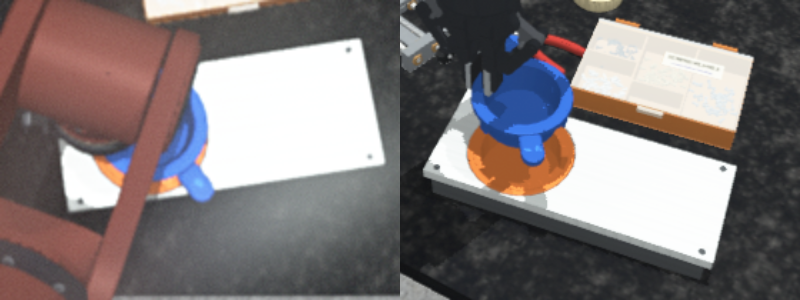

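The dish hangs over the orange mouth with its near ear at about -142°, as wanted. I lower it in steps and watch the force.

Scaled: 20 mm is 0.32, 15 mm is 0.24.

{"op": "nudge_tcp", "data": {
  "deltas": [
    [8,0,0,0.32,0],
    [8,0,0,0.24,0],
    [8,0,0,0.16,0],
    [8,0,0,0,0],
    [8,0,0,0,0]
  ]
}}

```text
clock: 6.6
ee_pos: [487.6, -93.5, 79.7]
ee_rot: [-0.035, 0.999, -0.0, 0.0]
ft_force: [-0.8, -0.2, -1.6]
opening: 11.3
grip_force: 50.4
```

{"op": "nudge_tcp", "data": {
  "deltas": [
    [8,0,0,0.096,0],
    [8,0,0,0.096,0],
    [8,0,0,0,0],
    [8,0,0,0,0]
  ]
}}

```text
clock: 7.1
ee_pos: [487.1, -93.4, 67.2]
ee_rot: [-0.035, 0.999, 0.0, -0.0]
ft_force: [0.4, -0.1, -2.0]
opening: 11.2
grip_force: 50.3
```

{"op": "nudge_tcp", "data": {
  "deltas": [
    [8,0,0,0.064,0],
    [8,0,0,0,0],
    [8,0,0,0,0]
  ]
}}

```text
clock: 7.48
ee_pos: [487.1, -93.4, 63.3]
ee_rot: [-0.035, 0.999, 0.0, -0.0]
ft_force: [0.4, -0.2, -2.3]
opening: 11.3
grip_force: 50.4
```

Scaled: 4 mm is 0.064.

{"op": "nudge_tcp", "data": {
  "deltas": [
    [8,0,0,0.064,0],
    [8,0,0,0.064,0],
    [8,0,0,0,0],
    [8,0,0,0,0]
  ]
}}

```text
clock: 7.98
ee_pos: [487.2, -93.4, 55.3]
ee_rot: [-0.035, 0.999, 0.0, 0.0]
ft_force: [-0.8, -0.6, -3.1]
opening: 11.0
grip_force: 50.3
```

{"op": "nudge_tcp", "data": {
  "deltas": [
    [8,0,0,0.064,0],
    [8,0,0,0,0],
    [8,0,0,0,0]
  ]
}}

```text
clock: 8.35
ee_pos: [487.2, -93.4, 51.3]
ee_rot: [-0.035, 0.999, -0.0, 0.0]
ft_force: [1.0, -0.1, -2.1]
opening: 11.6
grip_force: 50.3
```

```bash
python3 - <<'E'
from h import *
cv2.imwrite("pics/i.png",cv2.resize(bot.capture("scene")[230:350,260:420],(800,600),interpolation=cv2.INTER_CUBIC)[...,::-1])
E
```

```text
(no output)
```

View pics/i.png

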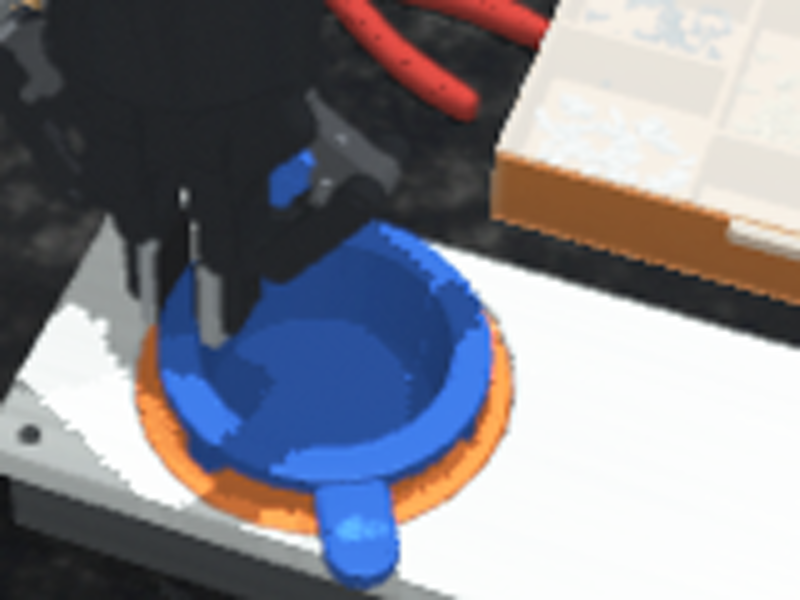

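The ribs are entering the orange rim and there is no contact force. I lower 3 mm more and release.

Scaled: 3 mm is 0.048.

{"op": "nudge_tcp", "data": {
  "deltas": [
    [8,0,0,0.048,0],
    [8,0,0,0,0],
    [16,0,0,0,0],
    [22,0,0,0,0],
    [22,0,0,0,0],
    [22,0,0,0,0]
  ]
}}

```text
clock: 9.15
ee_pos: [487.2, -93.4, 48.4]
ee_rot: [-0.035, 0.999, -0.0, 0.0]
ft_force: [0.1, 0.3, -0.6]
opening: 21.7
grip_force: 0.0
```

{"op": "nudge_tcp", "data": {
  "deltas": [
    [22,0,0,-0.08,0],
    [22,0,0,-0.32,0],
    [22,0,0,-0.64,0],
    [22,0.8,0,-0.64,0],
    [22,0.96,0,0,0],
    [22,0,0,0,0]
  ]
}}

```text
clock: 9.9
ee_pos: [373.8, -99.7, 150.9]
ee_rot: [-0.034, 0.999, 0.001, -0.002]
ft_force: [-0.2, -0.7, 0.1]
opening: 22.1
grip_force: 0.0
```

```bash
python3 - <<'E'
from h import *
s=bot.sense();w=bot.capture("wrist");sc=bot.capture("scene")
np.savez("w2.npz",im=w,p=s["ee_pos"],q=s["ee_rot"])
cv2.imwrite("pics/j.png",np.hstack([cv2.resize(w,(400,300)),cv2.resize(sc[230:350,260:420],(400,300),interpolation=cv2.INTER_CUBIC)])[...,::-1])
E
```

```text
(no output)
```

View pics/j.png

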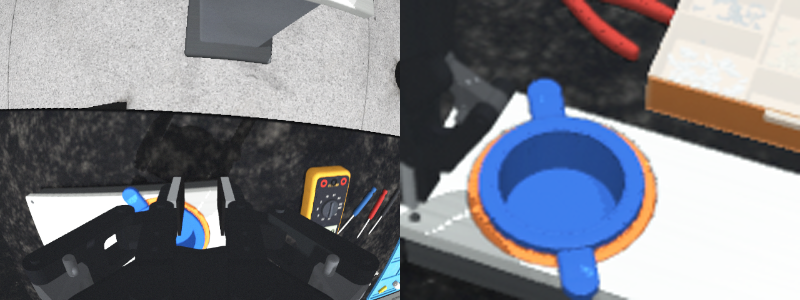

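The scene view shows the blue rim down on the orange rim with no ribs visible. I confirm the height and level numerically from both fixed cameras.

```bash
python3 - <<'E'
from h import *
for cam in ("scene","top"):
    im=bot.capture(cam);u=outline(comp(im,(100,100,30),(125,255,255),px(cam,[[489,-137,50]])[0]))
    for z in (53,61,69):
        P=ray(cam,u,z);c=rob(P,50,3,np.array([489.6,-137]));v=P[:,:2]-c[0];r=np.hypot(*v.T)
        e=v[r>62]
        print(cam,z,np.round(c[0],1),round(c[1],1),c[2],[np.round((np.degrees(np.arctan2(*k.mean(0)[::-1])),np.hypot(*k.T).max()),1) for k in (e[e[:,0]>0],e[e[:,0]<0]) if len(k)>5])
E
```

```text
scene 53 [ 487.2 -139.3] 49.4 147 [array([37.6, 83.9]), array([-142.7,   83.9])]
scene 61 [ 481.8 -142.2] 48.9 147 [array([37.3, 82.9]), array([-142.9,   83. ])]
scene 69 [ 490.8 -138.3] 50.3 25 [array([41.1, 66.5]), array([-149.4,   97.6])]
top 53 [ 490.6 -135. ] 48.1 117 [array([37.1, 82.4]), array([-142.,   81.])]
top 61 [ 489.3 -135.5] 48.1 93 [array([37.3, 82.5]), array([-142.6,   79.7])]
top 69 [ 488.3 -135.9] 48.2 78 [array([37.7, 82.3]), array([-142.5,   78.7])]
```

```bash
python3 -c "
from workcell import bot
print(bot.close_job())"
```

```text
the job is handed in; nothing more can be done
None
```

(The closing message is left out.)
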